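# Set a batten against the mitre fence and flip stop, then point out its cut line

### The arm

A 6-joint arm with a two-finger parallel gripper is mounted at the origin on a cart in front of the work surface, level with it; the furniture and walls round the work are solid. World frame = base frame: x ahead of the robot, y to its left, z up, the work surface at z = 0. Lengths are in m, angles in degrees, forces in N, time in s.
With the tool pointing down it reaches from about 0.35 to 0.875 m from the base axis. Payload 4.2 kg.
Tool frame: the origin (TCP) lies on the centre line of the jaws, within the pads' length; the fingertips stand 25 mm ahead of it and the grasp point (between the pads) lies 6 mm ahead of it; z points along the fingers, y is the line along which they close (so a half turn about z gives the same grasp; the last joint's range is limited). The gripper opens to 87 mm and grips with 3 to 60 N. Pads are 19 mm wide; open, the fingers measure 117 mm over their backs; the gripper's body (75 mm by 190 mm) begins 51 mm behind the grasp point.
Start: joints at [-57.261, 22.042, 0.453, 0, -68.411, -14.817], TCP at [0.192, -0.595, 0.248] pointing down, gripper open.
Joint ranges: [-179.83, 179.83], [-69.29, 118.12], [-61.27, 80.66], [-181.25, 117.63], [-171.15, -9.14], [-177.46, 177.46]. Speed limits (degrees/s): [159.86, 159.86, 180, 180, 180, 180].

### API

Orientations are given as a 3x3 rotation matrix whose columns are the frame's x, y, z axes.
In Python, from station import r gives the robot as it stands.
- The arm moves only by the tool move_arm, never from a script. Its argument "series" is a list of rows, each an object with "grip": the opening, from 0 (shut) to 1 (fully open); "xyz": the shift along the tool's x, y, z in mm, a list of three; "angular": the turn, a rotation vector about the tool's x, y, z in rad, a list of three. A call has 1 to 10 rows; each row is the pose to reach, as a shift and turn from the pose commanded when the call began, along the tool's axes at that moment; what a row does not reach only later rows make up. A row lasts 1/10 s, in which the tool goes at most 50 mm and 8.59 degrees, less where a joint would pass 70% of its speed; a pose out of reach is approached as far as the arm can. A call with a gripper value outside its range is refused whole. The fingers move at their own pace and stop on an object; the grip force is fixed at half the most. Time passes only in rows, so rows that repeat a pose let the fingers close. It gives the time, the measured TCP pose, the force, the opening and the grip force at its end, in the units of the state.
- r.sense(): the state, without advancing time (a new reading comes with each control period).
- r.capture(name): name is "scene" or "top"; returns a dict with "img" (384x512x3 uint8, red, green, blue), "camera_matrix" (3x3 intrinsics, pixels), "k1" (the pictures are not rectified: a ray, as slopes to the right and down, at radius r is drawn at 1 + k1 r^2 times it, then the intrinsics apply), "rvec" (rotation vector, rad) and "tvec" (3), from world to camera coordinates, as OpenCV has them. Camera axes: x right, y down, z forward; pixel columns grow to the right and rows downward; lengths in m; the calibration is good to about 2 mm. A picture is of the moment at which its call begins. There is no depth.
- r.finish_job(): hands the job in; it is judged then, once.
The state is a dict: "time_s": time; "joints": joint angles; "joint_velocities": joint speeds; "effort": joint torques, N m; "tcp_pos": TCP position; "ee_rot": TCP orientation; "wrist_force": force on the tool from outside, world axes, zero at the start; "moment": the same for the moment, N m; "gripper_width": opening from 0.0 (shut) to 1.0 (fully open); "gripper_force": force on a finger pad.
Only numpy, scipy, OpenCV 4.12 (cv2) and the standard library are available. Lean on these libraries where they do the work, as an engineer would, in place of code of your own. Each camera call takes 0.05 s, during which the arm holds its last target. There are 200 camera calls.

### The job

Set the wooden batten up on the saw's sliding carriage for its mitre cut: fold the red arm of the flip stop fully down, then push the batten flush against the fence and along it until its end rests against the lowered stop arm, never lifting it. Then show the operator where the cut will go: point at the middle of the dark crayon line across the batten with the fingertips about 2 cm above it, and stay there for at least two seconds without touching anything. Never touch the batten at the line, and leave the tools lying about where they are.

Things in the scene. Friction and masses are not known exactly. Their poses are not given: they have to be found in the camera images.
- fence: Fixed mitre fence: aluminium bar 330 x 30 mm, 40 mm high, yellow scale on top, round foot plate with a black star knob (28 mm high) behind. Origin: centre of the bar's underside, on the carriage surface. y runs along the bar from the stop's end towards the blade, z up; the working face is the plane x = -15 mm, looking towards the robot. Place and angle change from run to run.
- stop: Dark steel saddle of the flip stop, fixed on the fence's top near its -y end, with a small black star knob behind; axes as the fence's. Origin: on the fence's top (40 mm above the carriage), midway across the bar and across the saddle. With the arm down its leg hangs before the fence from x = -28 to -54 mm; its steel face, where the batten's end is to rest, is the plane y = +9 mm.
- stop_hinge (a point): Middle of the hinge of the red arm, 55 mm above the carriage; axes as the fence's, the hinge along y. The arm is an L 14 mm wide: a bar 10 mm thick reaching 60 mm towards -x (when down, its top is 60 mm above the carriage) and at its end a leg 26 mm wide and 56 mm long, square to the bar.
- flip_arm (a joint): Angle of the stop's red arm, rad: 0 = fully down (its limit; bar level, leg hanging to 4 mm above the carriage); grows to 1.7 as it is raised; starts at 0.55 to 0.95. The hinge is stiff: the arm stays where it is left; 2 N at its outer end turn it. Press on its top outer corner and follow that in an arc about the hinge; pressed straight down close to the hinge while steep, it can jam.
- batten: Loose pale wooden batten, 360 (y) x 60 (x) x 22 mm, 0.18 to 0.33 kg, lying flat. Origin: centre of its underside. It starts 5 to 30 mm clear of the fence's face, slightly skewed, its -y end 20 mm or more short of the stop, its +y end out over the carriage's far edge. Home, its axes are parallel to the fence's and its origin is at x = -45 mm in the fence's frame.
- stop_end (a point): Centre of the batten's -y end face (the end that goes against the stop), 11 mm above its underside.
- free_end (a point): Centre of the batten's +y end face (the end with the crayon line, the one to push), 11 mm above its underside. Come close to it: from about 60 mm beyond it on, the low black foot of a mitre gauge may stand on the saw table.
- cut_mark (a point): Middle of the dark crayon line, on the batten's top face 22 mm above its underside and 45 mm from its +y end. The line is 5 mm broad and 78 mm long and crosses the batten at 45 degrees; three short thin strokes beyond it mark the waste. The two brown spots on the batten are knots.
- try_square: Loose bystander: try square, beech stock and steel blade, 120 x 188 x 23 mm; origin at the centre of its underside.
- pencil: Loose bystander: red carpenter's pencil, 173 mm long (x); origin near its middle, on its underside.
- tape_measure: Loose bystander: yellow and black tape measure, 40 x 80 x 68 mm; origin at the centre of its underside.
- spare_knob: Loose bystander: black star knob with a brass boss, 46 x 44 x 28 mm; origin at the centre of its underside.

How it is judged (in metres and radians):
On the way, in this order (a step that is already met when the one before it is completed fails the run):
1. the red stop arm is folded fully down (within 0.05 rad) (value of joint flip_arm below 0.05 rad), for 0.2 s.
2. the batten lies flush along the fence with its end against the lowered stop arm, at rest (value of joint flip_arm below 0.05 rad and y of stop_end in the frame of stop between 0.004 and 0.0125 m and x of batten in the frame of fence between -0.049 and -0.041 m and angle between the y axis of batten and the y axis of fence, either way round below 0.025 rad and height (world z) of batten below 0.006 m and linear speed of batten below 0.02 m/s), for 0.3 s.
3. the fingertips point at the middle of the crayon line from just above it, touching nothing, for 1.8 s (horizontal distance between the grasp point and cut_mark below 0.025 m and z of the grasp point in the frame of cut_mark between 0.022 and 0.075 m and contact force between each of the arm, the fingers and anything else below 0.3 N and value of joint flip_arm below 0.05 rad and y of stop_end in the frame of stop between 0.004 and 0.0125 m and x of batten in the frame of fence between -0.049 and -0.041 m and angle between the y axis of batten and the y axis of fence, either way round below 0.025 rad and height (world z) of batten below 0.006 m), for 1.8 s.
At the end, for the whole second after the job is handed in: Stop arm down (0.05 rad); batten flat and at rest, its end within 3.5 mm of the stop, its middle within 4 mm of the fence, parallel within 0.025 rad. On the way the grasp point dwelt 1.8 s within 25 mm of the line's middle and 22 to 75 mm above it, touching nothing (all of step 2).
It fails at once if the batten is lifted or tipped (height (world z) of batten above 0.012 m or height (world z) of stop_end above 0.026 m or angle between batten's own z axis and vertical above 0.15 rad).
It fails at once if the batten is touched at the crayon line (horizontal distance between the grasp point and cut_mark below 0.025 m and contact force between the fingers and batten above 0.5 N).
It fails at once if a tool lying about is moved by more than 20 mm (distance of any of try_square, pencil, tape_measure, spare_knob from where it was at the start of the episode above 0.02 m).
It also fails if it takes over 56 s, if anything falls off the work surface, if the arm or the gripper's body presses on something with over 40 N, if the wrist force passes 120 N, or if a joint passes its speed limit or range.

## Working session

There is one attempt and no reset: what is moved stays moved. The work goes in short steps, Python scripts to look and compute and a tool call to move; the robot and the scene stay as the last step left them, time stands still between calls to the robot, and variables do not carry over. Pictures are saved under pics/ and viewed, at most 10 in all, crops included, and the job is handed in when it is done.

Besides the shell and the picture viewer there is one more tool, called after ">>>" in YAML: its name, and indented under it one key for each argument. move_arm: Moves the arm, as the interface text tells. Its arguments: {"type":"object","properties":{"series":{"type":"array"}},"required":["series"]}

```bash
mkdir -p pics
cat > h.py <<'E'
import numpy as np, cv2
from station import r
def cap(n):
    c=r.capture(n); return c
def ray(c,uv):
    K=np.array(c["camera_matrix"]);p=np.linalg.inv(K)@[uv[0],uv[1],1];d=p[:2]
    rd=np.linalg.norm(d);s=rd
    for _ in range(30): s=rd/(1+c["k1"]*s*s)
    d=d*(s/rd if rd>0 else 1)
    R=cv2.Rodrigues(np.array(c["rvec"],float))[0];t=np.array(c["tvec"],float).ravel()
    return -R.T@t, R.T@np.array([d[0],d[1],1])
def onz(c,uv,z):
    o,d=ray(c,uv);return o+d*(z-o[2])/d[2]
def tri(c1,u1,c2,u2):
    o1,d1=ray(c1,u1);o2,d2=ray(c2,u2)
    s=np.linalg.lstsq(np.c_[d1,-d2],o2-o1,rcond=None)[0]
    a=o1+s[0]*d1;b=o2+s[1]*d2;return (a+b)/2,np.linalg.norm(a-b)
def proj(c,P):
    R=cv2.Rodrigues(np.array(c["rvec"],float))[0];q=R@np.array(P)+np.array(c["tvec"],float).ravel()
    d=q[:2]/q[2];d=d*(1+c["k1"]*(d@d));return (np.array(c["camera_matrix"])@[d[0],d[1],1])[:2]
E
python3 - <<'E'
from h import *
import pickle
d={}
for n in("scene","top"):
    c=cap(n);d[n]=c;cv2.imwrite(f"pics/{n}0.png",cv2.resize(c["img"][:,:,::-1],(800,600),interpolation=cv2.INTER_CUBIC))
    print(n,ray(c,(256,192)),c["k1"])
pickle.dump(d,open("d0.pkl","wb"))
s=r.sense();print(s)
E
```

```text
scene (array([-0.65822914, -0.68175054,  0.65704725]), array([ 0.81754163,  0.40433243, -0.41066543])) -0.14806715615431515
top (array([ 0.34030846, -0.12880762,  0.94384497]), array([ 0.1706033 ,  0.02458619, -0.9850856 ])) -0.11848376689175169
{'time_s': 0.1, 'joints': array([-5.72622647e+01,  2.20875384e+01,  3.86521261e-01, -2.41369499e-02,
       -6.84104235e+01, -1.48181781e+01]), 'joint_velocities': array([ 0.08787626, -0.08469535,  0.22244903,  0.06563728,  0.01035602,
        0.00528729]), 'effort': array([-4.03436088e-04, -3.91690600e+01,  1.87933803e+01,  4.23193306e+00,
        1.34168321e-02, -7.78021854e-05]), 'tcp_pos': array([ 0.19217991, -0.59420507,  0.2465521 ]), 'ee_rot': array([[-9.51537192e-01, -3.07532844e-01, -7.22338939e-04],
       [-3.07533670e-01,  9.51535405e-01,  1.84786168e-03],
       [ 1.19052916e-04,  1.98045266e-03, -9.99998032e-01]]), 'wrist_force': array([ 0.57845167,  0.16275485, -1.40782503]), 'moment': array([-0.06900882, -0.00676555,  0.0422863 ]), 'gripper_force': 0.0, 'gripper_width': 0.9977180469955522}
```

View pics/scene0.png

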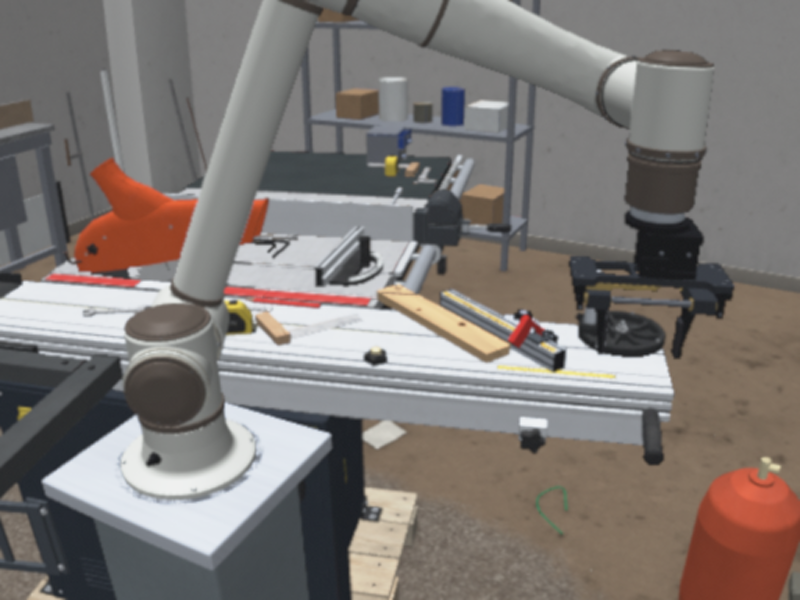

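View pics/top0.png

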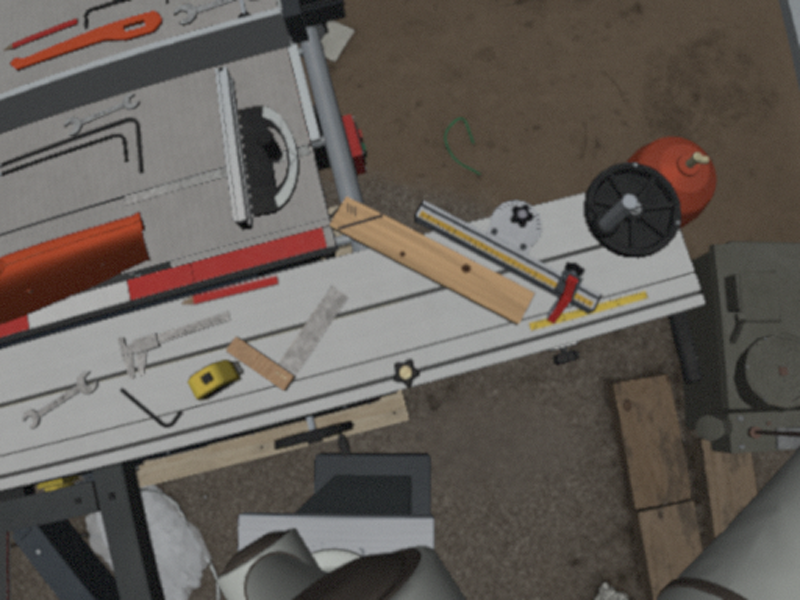

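The scene view shows the batten at (380-510, 285-360), the fence just right of it, and the red arm raised at (525,328). In the top view (800x600) the batten runs from (340,215) to (525,310), the fence from (420,205) to (600,303), the red arm is at (565,295), the knob at (405,372), and the gauge with its foot is left of the free end. Next I'll zoom in.

Run:
```python
from h import *
import pickle
d=pickle.load(open("d0.pkl","rb"));c=d["top"];im=c["img"]
hsv=cv2.cvtColor(im,cv2.COLOR_RGB2HSV)
roi=np.zeros(im.shape[:2],np.uint8);roi[120:212,205:400]=255
b=cv2.inRange(hsv,(8,70,90),(20,200,255))&roi
b=cv2.morphologyEx(b,cv2.MORPH_CLOSE,np.ones((5,5)))
cs=max(cv2.findContours(b,0,2)[0],key=cv2.contourArea)
# world-plane rect at z=.022
W=np.array([onz(c,p[0],.022)[:2] for p in cs])
rc=cv2.minAreaRect((W*1000).astype(np.float32));print("batten",rc,cv2.boxPoints(rc).round(1).tolist())
y=cv2.inRange(hsv,(20,80,120),(35,255,255))&roi
n,l,st,ce=cv2.connectedComponentsWithStats(y)
ys,xs=np.nonzero(y);P=np.array([onz(c,(u,v),.04)[:2]*1000 for u,v in zip(xs,ys)])
print([ (s[4],s[:4].tolist()) for s in st if s[4]>5])
rd=(cv2.inRange(hsv,(0,130,60),(6,255,255))|cv2.inRange(hsv,(172,130,60),(180,255,255)))&roi
n,l,st,ce=cv2.connectedComponentsWithStats(rd);print([s.tolist() for s in st[1:] if s[4]>10])
crop=im[115:215,200:405][:,:,::-1];big=cv2.resize(crop,None,fx=3.9,fy=3.9,interpolation=cv2.INTER_CUBIC);cv2.imwrite("pics/topc.png",big)
s=d["scene"];crop=s["img"][175:245,235:375][:,:,::-1];cv2.imwrite("pics/scc.png",cv2.resize(crop,None,fx=5.5,fy=5.5,interpolation=cv2.INTER_CUBIC))
```

```text
batten ((572.4456176757812, -155.1243896484375), (360.001708984375, 62.76069641113281), 61.799293518066406) [[459.70001220703125, -298.8999938964844], [515.0, -328.6000061035156], [685.2000122070312, -11.300000190734863], [629.9000244140625, 18.299999237060547]]
[(np.int32(195992), [0, 0, 512, 384]), (np.int32(343), [269, 135, 87, 49]), (np.int32(38), [368, 188, 11, 8]), (np.int32(94), [380, 190, 20, 10]), (np.int32(83), [356, 198, 20, 9]), (np.int32(58), [339, 204, 14, 7])]
[[205, 146, 3, 13, 29], [351, 176, 19, 30, 177]]
```

View pics/topc.png

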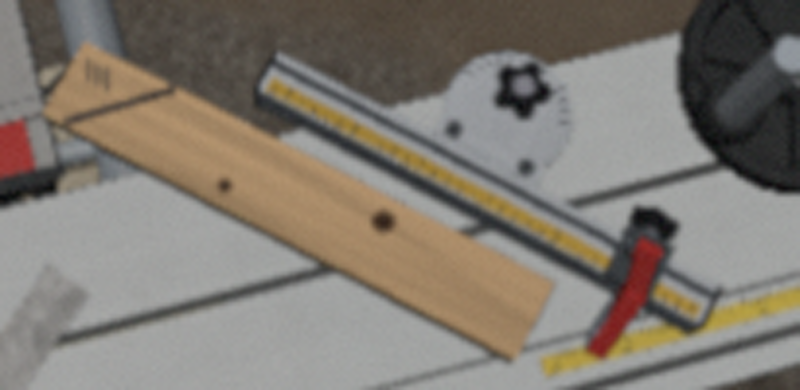

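View pics/scc.png

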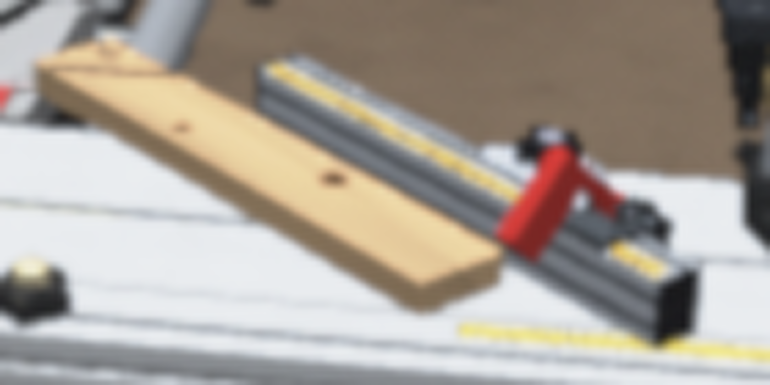

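The top crop (scale 3.9, offset (200,115)) shows the fence's top from (278,52) to (718,292) along the back edge, with the front face visible below the scale and the red arm from (650,245) to (600,350). The scene crop shows the leg tilted up towards the robot. Next come averaged profiles across the fence to get its pose.

Run:
```python
from h import *
import pickle
d=pickle.load(open("d0.pkl","rb"));c=d["top"];im=c["img"]
hsv=cv2.cvtColor(im,cv2.COLOR_RGB2HSV)
y=cv2.inRange(hsv,(18,70,110),(35,255,255));m=np.zeros_like(y);m[135:184,269:356]=255
ys,xs=np.nonzero(y&m);P=np.array([onz(c,(u,v),.04)[:2] for u,v in zip(xs,ys)],np.float32)
vx,vy,x0,y0=cv2.fitLine(P,cv2.DIST_HUBER,0,.01,.01).ravel();a=np.array([vx,vy]);a*=np.sign(a[1])
print("dir",a,"angle",np.degrees(np.arctan2(-a[0],a[1])),"pt",x0,y0)
n=np.array([a[1],-a[0]]) # fence +x
p0=np.array([x0,y0]);t=(P-p0)@a;print("t range",t.min(),t.max())
for nm in("top","scene"):
    cc=d[nm];print(nm)
    for s in np.arange(-.045,.04,.0025):
        v=[]
        for tt in np.linspace(t.min()+.02,t.max()-.03,60):
            q=p0+a*tt+n*s;u=proj(cc,[q[0],q[1],.04]).astype(np.float32)
            v.append(cv2.getRectSubPix(cc["img"],(1,1),(float(u[0]),float(u[1])))[0,0])
        print(round(s*1000,1),np.median(v,0).astype(int),end=' | ')
    print()
# along profile
for nm in("top","scene"):
    cc=d[nm];print(nm)
    for tt in list(np.arange(t.min()-.02,t.min()+.01,.0025))+list(np.arange(t.max()-.01,t.max()+.12,.004)):
        q=p0+a*tt;u=proj(cc,[q[0],q[1],.04]);print(round(tt*1000,1),cv2.getRectSubPix(cc["img"],(1,1),(float(u[0]),float(u[1])))[0,0],end=' | ')
    print()
```

```text
dir [0.48213643 0.8760961 ] angle -28.82503 pt 0.5846941 -0.24624646
t range -0.12972584 0.122268826
top
-45.0 [161 134 100] | -42.5 [164 136 102] | -40.0 [167 138 104] | -37.5 [170 140 105] | -35.0 [172 141 106] | -32.5 [171 143 111] | -30.0 [163 146 126] | -27.5 [159 154 147] | -25.0 [160 161 159] | -22.5 [160 162 161] | -20.0 [151 153 152] | -17.5 [119 121 120] | -15.0 [76 78 79] | -12.5 [53 55 57] | -10.0 [61 63 64] | -7.5 [97 95 87] | -5.0 [132 120  93] | -2.5 [147 125  75] | 0.0 [152 125  60] | 2.5 [155 129  72] | 5.0 [155 139 109] | 7.5 [150 147 139] | 10.0 [131 133 134] | 12.5 [ 98 101 104] | 15.0 [86 88 92] | 17.5 [115 117 120] | 20.0 [139 142 145] | 22.5 [143 146 149] | 25.0 [143 145 148] | 27.5 [144 146 149] | 30.0 [144 145 148] | 32.5 [141 142 141] | 35.0 [135 135 136] | 37.5 [139 140 143] | 
scene
-45.0 [165 144 120] | -42.5 [135 122 110] | -40.0 [115 111 108] | -37.5 [109 110 113] | -35.0 [110 114 120] | -32.5 [112 117 124] | -30.0 [111 116 123] | -27.5 [106 110 117] | -25.0 [ 98 102 108] | -22.5 [ 92  96 102] | -20.0 [ 92  95 101] | -17.5 [ 97 101 107] | -15.0 [107 111
[... 1630 characters left out ...]
.3 [210 191 135] | 120.3 [199 185 144] | 124.3 [176 168 141] | 128.3 [140 134 121] | 132.3 [119 111 101] | 136.3 [116 102  90] | 140.3 [119 104  89] | 144.3 [120 105  89] | 148.3 [121 106  90] | 152.3 [123 107  91] | 156.3 [123 107  91] | 160.3 [124 107  91] | 164.3 [124 108  91] | 168.3 [124 108  91] | 172.3 [124 108  92] | 176.3 [124 108  92] | 180.3 [125 108  92] | 184.3 [125 108  93] | 188.3 [120 106  93] | 192.3 [111 102  94] | 196.3 [103 100 100] | 200.3 [108 109 113] | 204.3 [121 125 131] | 208.3 [137 142 149] | 212.3 [147 153 160] | 216.3 [156 162 169] | 220.3 [162 168 176] | 224.3 [168 174 183] | 228.3 [173 179 188] | 232.3 [175 182 191] | 236.3 [174 181 190] | 240.3 [169 175 183] |
```

Run:
```python
from h import *
import pickle
d=pickle.load(open("d0.pkl","rb"))
a=np.array([0.48213643,0.8760961]);n=np.array([a[1],-a[0]]);p0=np.array([.58469,-.24625])
def prof(nm,s,ts,z):
    cc=d[nm];v=[]
    for tt in ts:
        q=p0+a*tt+n*s;u=proj(cc,[*q,z]);v.append(cv2.getRectSubPix(cc["img"],(1,1),(float(u[0]),float(u[1])))[0,0].astype(int))
    return np.median(v,0).astype(int)
for nm in d:
  for lo,hi in((.06,.118),(-.1,-.03)):
    print(nm,lo,[(round(s*1000),prof(nm,s,np.linspace(lo,hi,40),.04).tolist()) for s in np.arange(-.012,.034,.0015)])
# -y end, along s=15mm line and s=2
for nm in d:
  for s in(.0,.007):
    print(nm,"end",[(round(t*1000),prof(nm,s,[t],.04).tolist()) for t in list(np.arange(-.22,-.15,.003))+list(np.arange(.115,.14,.003))])
```

```text
scene 0.06 [(-12, [121, 124, 127]), (-10, [132, 133, 133]), (-9, [144, 143, 138]), (-8, [157, 155, 143]), (-6, [172, 166, 147]), (-5, [185, 177, 147]), (-3, [198, 186, 146]), (-2, [208, 192, 144]), (0, [214, 197, 141]), (1, [219, 201, 140]), (3, [221, 203, 140]), (4, [221, 204, 142]), (6, [219, 203, 147]), (7, [215, 201, 153]), (9, [210, 197, 160]), (10, [202, 193, 165]), (12, [193, 187, 168]), (13, [183, 180, 169]), (15, [174, 174, 169]), (16, [168, 169, 168]), (18, [163, 165, 167]), (19, [160, 163, 166]), (21, [157, 159, 164]), (22, [155, 156, 160]), (24, [151, 151, 153]), (25, [148, 145, 145]), (27, [143, 138, 136]), (28, [138, 132, 127]), (30, [134, 125, 118]), (31, [131, 119, 110]), (33, [128, 116, 104])]
scene -0.1 [(-12, [122, 125, 129]), (-10, [131, 133, 134]), (-9, [143, 142, 140]), (-8, [156, 152, 143]), (-6, [171, 162, 146]), (-5, [184, 171, 145]), (-3, [197, 180, 142]), (-2, [206, 186, 136]), (0, [212, 191, 132]), (1, [217, 195, 130]), (3, [219, 198, 133]), (4, [220, 201, 140]), (6, [219, 202, 150]), (7, [217, 202, 160]), (9, [212, 200, 167]), (10, [206, 196, 173]), (12, 
[... 4185 characters left out ...]
 152, 77]), (-208, [164, 151, 97]), (-205, [135, 128, 99]), (-202, [102, 101, 96]), (-199, [131, 131, 132]), (-196, [150, 149, 144]), (-193, [148, 146, 139]), (-190, [148, 145, 139]), (-187, [150, 147, 140]), (-184, [149, 146, 139]), (-181, [152, 149, 143]), (-178, [152, 148, 142]), (-175, [153, 149, 141]), (-172, [152, 149, 141]), (-169, [151, 147, 142]), (-166, [130, 128, 120]), (-163, [83, 86, 84]), (-160, [78, 48, 51]), (-157, [111, 40, 38]), (-154, [118, 37, 33]), (-151, [120, 37, 35]), (115, [154, 147, 134]), (118, [155, 147, 131]), (121, [154, 146, 129]), (124, [151, 148, 143]), (127, [122, 124, 126]), (130, [75, 75, 75]), (133, [72, 68, 63]), (136, [84, 80, 72]), (139, [89, 84, 76])]
```

The fence bar fits 31 x 331 mm, against 30 x 330 nominal. Next I'll work out the arm angle, the clearances and the first move.

```bash
cat >> h.py <<'E'
a=np.array([0.48213643,0.8760961]);n=np.array([a[1],-a[0]]);F=np.array([.58469,-.24625])+a*(-.037)+n*.0075
STOPY=-.110
def w2f(p): q=np.array(p[:2])-F; return np.array([n@q,a@q,p[2] if len(p)>2 else 0])*1000
def f2w(x,y): return F+(n*x+a*y)/1000
def go(x,y,ztip):
    "shift in tool axes from measured TCP to fence-frame x,y and tip height (mm)"
    s=r.sense();q=f2w(x,y);T=np.array([*q,(ztip+25)/1000])
    print("shift",(s["ee_rot"].T@(T-s["tcp_pos"])*1000).round(1),"from f",w2f(s["tcp_pos"]).round(1))
    Rt=np.c_[[-a[0],-a[1],0],[-n[0],-n[1],0],[0,0,-1]]
    print("turn",cv2.Rodrigues(s["ee_rot"].T@Rt)[0].ravel().round(4),"F",s["wrist_force"].round(1),"t",s["time_s"])
E
python3 - <<'E'
from h import *
import pickle
d=pickle.load(open("d0.pkl","rb"));c=d["top"];s=d["scene"]
print("F",F)
P=lambda u,v:(200+u/3.9,115+v/3.9)
for nm,uv in dict(bNE=(90,42),bNW=(45,108),bSE=(553,285),bSW=(513,360)).items(): print(nm,w2f(onz(c,P(*uv),.022)).round(1))
print("mark",w2f((onz(c,P(70,121),.022)+onz(c,P(172,91),.022))/2))
T=lambda u,v:(u*.64,v*.64)
for nm,uv in dict(knob=(405,372),gaugefoot=(285,195),gaugebar=(240,220),gaugebar2=(225,70),square=(345,292),pencilend=(277,281)).items():
  q=onz(c,T(*uv),.02);print(nm,w2f(q).round(),q.round(3))
# arm plane intersection
S=lambda u,v:(235+u/5.5,175+v/5.5)
for yy in(-117,-103):
  for uv in((575,150),(530,260),(548,145),(500,240)):
    o,dd=ray(s,S(*uv));o2=np.array([n@(o[:2]-F),a@(o[:2]-F),o[2]])*1000;d2=np.array([n@dd[:2],a@dd[:2],dd[2]]);print(yy,uv,(o2+d2*(yy-o2[1])/d2[1]).round(1))
# top view arm tip
for uv in((600,352),(597,356),(650,240)): print([w2f(onz(c,P(*uv),z)).round(1).tolist() for z in(.06,.1)])
go(-41,-110,150)
E
```

```text
F [ 0.57342167 -0.28228158]
bNE [-34.3 283.9  22. ]
bNW [-89.9 287.2  22. ]
bSE [-33.7 -70.6  22. ]
bSW [-91.3 -69.9  22. ]
mark [-63.95429824 242.22088328  22.        ]
knob [-249.   55.   20.] [ 0.382 -0.114  0.02 ]
gaugefoot [-84. 383.  20.] [0.685 0.094 0.02 ]
gaugebar [-159.  429.   20.] [0.641 0.171 0.02 ]
gaugebar2 [ 74. 614.  20.] [0.934 0.22  0.02 ]
square [-181.  206.   20.] [ 0.514 -0.014  0.02 ]
pencilend [-220.  316.   20.] [0.533 0.101 0.02 ]
-117 (575, 150) [ -28.2 -117.    97.8]
-117 (530, 260) [ -54.9 -117.    43.4]
-117 (548, 145) [ -47.8 -117.   106. ]
-117 (500, 240) [ -77.  -117.    61.6]
-103 (575, 150) [ -13.7 -103.    88.3]
-103 (530, 260) [ -40.8 -103.    33. ]
-103 (548, 145) [ -33.6 -103.    96.7]
-103 (500, 240) [ -63.3 -103.    51.5]
[[-67.9, -112.4, 60.0], [-77.4, -106.4, 100.0]]
[[-71.1, -111.9, 60.0], [-80.5, -105.8, 100.0]]
[[12.8, -108.9, 60.0], [-0.4, -103.0, 100.0]]
shift [-350.5  133.9   71.8] from f [-183.6 -457.1  246.6]
turn [ 1.900e-03  6.000e-04 -7.551e-01] F [ 0.6  0.2 -1.4] t 0.1
```

>>> move_arm:
  series:
    - {"grip": 0, "xyz": [-348, 137, 0], "angular": [0.002, 0.001, -0.755]}
    - {"grip": 0, "xyz": [-348, 137, 0], "angular": [0.002, 0.001, -0.755]}
    - {"grip": 0, "xyz": [-348, 137, 0], "angular": [0.002, 0.001, -0.755]}
    - {"grip": 0, "xyz": [-348, 137, 0], "angular": [0.002, 0.001, -0.755]}
    - {"grip": 0, "xyz": [-348, 137, 0], "angular": [0.002, 0.001, -0.755]}
    - {"grip": 0, "xyz": [-348, 137, 0], "angular": [0.002, 0.001, -0.755]}
    - {"grip": 0, "xyz": [-348, 137, 0], "angular": [0.002, 0.001, -0.755]}
    - {"grip": 0, "xyz": [-348, 137, 0], "angular": [0.002, 0.001, -0.755]}
    - {"grip": 0, "xyz": [-348, 137, 0], "angular": [0.002, 0.001, -0.755]}
    - {"grip": 0, "xyz": [-348, 137, 0], "angular": [0.002, 0.001, -0.755]}

```text
time_s: 1.1
tcp_pos: [0.4812, -0.3567, 0.2469]
ee_rot: [[-0.481, -0.877, -0.001], [-0.877, 0.481, -0.002], [0.002, 0.0, -1.0]]
wrist_force: [0.7, 0.2, 0.5]
gripper_width: 0.173
gripper_force: 0.0
```

```bash
python3 -c "
from h import *
go(-45,-110,115)"
```

```text
shift [1.000e-01 1.000e-01 1.069e+02] from f [ -44.9 -109.7  246.9]
turn [ 0.     -0.0018  0.0012] F [0.7 0.2 0.5] t 1.1
```

>>> move_arm:
  series:
    - {"grip": 0, "xyz": [0, 0, 40], "angular": [0, 0, 0]}
    - {"grip": 0, "xyz": [0, 0, 75], "angular": [0, 0, 0]}
    - {"grip": 0, "xyz": [0, 0, 95], "angular": [0, 0, 0]}
    - {"grip": 0, "xyz": [0, 0, 105], "angular": [0, 0, 0]}
    - {"grip": 0, "xyz": [0, 0, 107], "angular": [0, 0, 0]}
    - {"grip": 0, "xyz": [0, 0, 107], "angular": [0, 0, 0]}

```text
time_s: 1.7
tcp_pos: [0.4814, -0.3583, 0.1414]
ee_rot: [[-0.483, -0.876, 0.002], [-0.876, 0.483, -0.003], [0.002, -0.003, -1.0]]
wrist_force: [-0.4, 0.4, 0.0]
gripper_width: 0.004
gripper_force: 0.0
```

>>> move_arm:
  series:
    - {"grip": 0, "xyz": [0, 0, 6], "angular": [0, 0, 0]}
    - {"grip": 0, "xyz": [0, 0, 12], "angular": [0, 0, 0]}
    - {"grip": 0, "xyz": [0, 0, 18], "angular": [0, 0, 0]}
    - {"grip": 0, "xyz": [0, 0, 24], "angular": [0, 0, 0]}
    - {"grip": 0, "xyz": [0, 1, 30], "angular": [0, 0, 0]}
    - {"grip": 0, "xyz": [0, 2, 36], "angular": [0, 0, 0]}
    - {"grip": 0, "xyz": [0, 2, 42], "angular": [0, 0, 0]}
    - {"grip": 0, "xyz": [0, 2, 48], "angular": [0, 0, 0]}
    - {"grip": 0, "xyz": [0, 2, 52], "angular": [0, 0, 0]}

```text
time_s: 2.6
tcp_pos: [0.4674, -0.3499, 0.0834]
ee_rot: [[-0.485, -0.874, -0.028], [-0.874, 0.485, 0.014], [0.001, 0.032, -1.0]]
wrist_force: [-15.2, 12.8, 2.7]
gripper_width: 0.009
gripper_force: 9.9
```

Run:
```python
from h import *
go(-47,-110,59)
c=cap("scene");crop=c["img"][145:245,230:380][:,:,::-1];cv2.imwrite("pics/s1.png",cv2.resize(crop,None,fx=5,fy=5,interpolation=cv2.INTER_CUBIC))
```

```text
shift [ -0.4 -13.2  -1. ] from f [ -60.3 -110.4   83.4]
turn [ 0.0315 -0.0011 -0.0037] F [-15.2  12.8   2.7] t 2.6
```

View pics/s1.png

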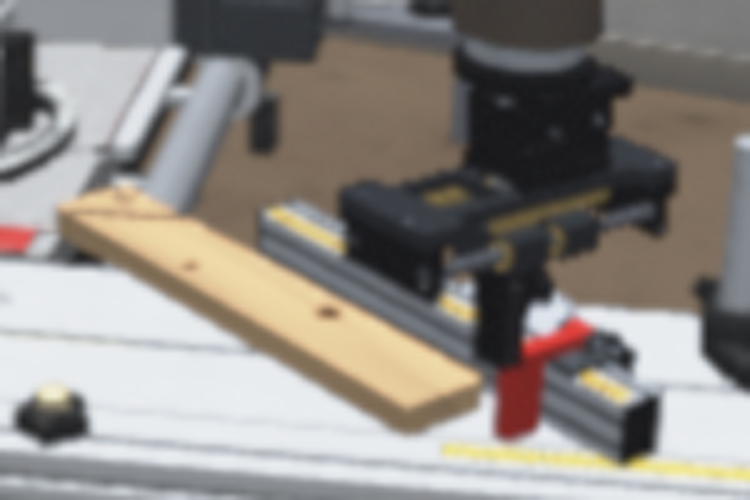

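The view shows the fingertips at (500,350) slid off in front of the leg's outer face, with the arm nearly but not fully down. I'll back off, rise, and press again further in.

>>> move_arm:
  series:
    - {"grip": 0, "xyz": [0, 14, -2], "angular": [0, 0, 0]}
    - {"grip": 0, "xyz": [0, 18, -30], "angular": [0, 0, 0]}
    - {"grip": 0, "xyz": [0, 18, -50], "angular": [0, 0, 0]}
    - {"grip": 0, "xyz": [0, 10, -50], "angular": [0, 0, 0]}
    - {"grip": 0, "xyz": [0, 1, -50], "angular": [0, 0, 0]}
    - {"grip": 0, "xyz": [0, 1, -50], "angular": [0, 0, 0]}

```text
time_s: 3.25
tcp_pos: [0.4794, -0.3563, 0.1373]
ee_rot: [[-0.482, -0.876, -0.0], [-0.876, 0.482, -0.002], [0.002, -0.0, -1.0]]
wrist_force: [1.1, 0.3, 0.1]
gripper_width: 0.006
gripper_force: 0.0
```

Run:
```python
from h import *
go(-43,-110,59)
for k in("scene","top"):
    c=cap(k);im=c["img"];crop=(im[160:250,290:370] if k=="scene" else im[130:220,330:410])[:,:,::-1];cv2.imwrite("pics/a_%s.png"%k,cv2.resize(crop,(int(crop.shape[1]*5),450),interpolation=cv2.INTER_CUBIC))
A=cv2.imread("pics/a_scene.png");B=cv2.imread("pics/a_top.png");cv2.imwrite("pics/a.png",np.hstack([A,B]))
```

```text
shift [-0.2 -3.6 53.3] from f [ -46.7 -110.1  137.3]
turn [-0.0004 -0.0017  0.0001] F [1.1 0.3 0.1] t 3.25
```

View pics/a.png

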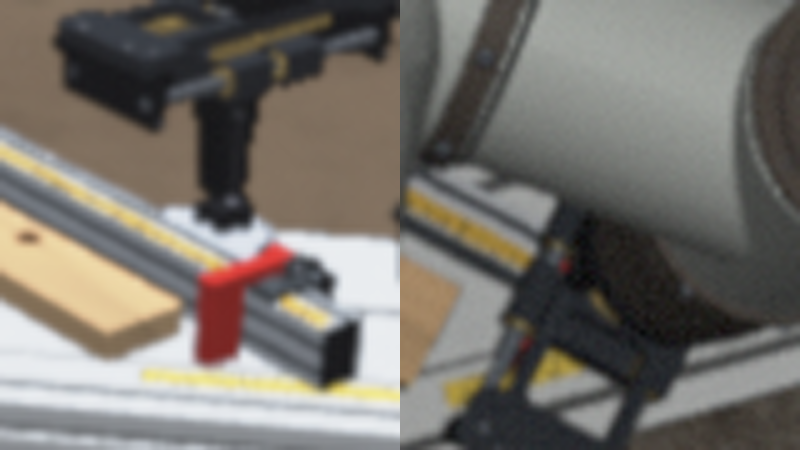

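The left half shows the red arm nearly level with the leg hanging near vertical, and the tool is above it. I'll press again to the limit at x = -42.

>>> move_arm:
  series:
    - {"grip": 0, "xyz": [0, -5, 20], "angular": [0, 0, 0]}
    - {"grip": 0, "xyz": [0, -5, 38], "angular": [0, 0, 0]}
    - {"grip": 0, "xyz": [0, -5, 44], "angular": [0, 0, 0]}
    - {"grip": 0, "xyz": [0, -5, 48], "angular": [0, 0, 0]}
    - {"grip": 0, "xyz": [0, -5, 51], "angular": [0, 0, 0]}
    - {"grip": 0, "xyz": [0, -5, 53], "angular": [0, 0, 0]}
    - {"grip": 0, "xyz": [0, -5, 54], "angular": [0, 0, 0]}
    - {"grip": 0, "xyz": [0, -5, 54], "angular": [0, 0, 0]}

```text
time_s: 4.15
tcp_pos: [0.4834, -0.3586, 0.0854]
ee_rot: [[-0.482, -0.876, 0.001], [-0.876, 0.482, -0.003], [0.002, -0.002, -1.0]]
wrist_force: [-1.0, 0.8, 2.9]
gripper_width: 0.006
gripper_force: 1.5
```

>>> move_arm:
  series:
    - {"grip": 0, "xyz": [0, 0, 2], "angular": [0, 0, 0]}
    - {"grip": 0, "xyz": [0, 0, 3], "angular": [0, 0, 0]}
    - {"grip": 0, "xyz": [0, 0, 4], "angular": [0, 0, 0]}
    - {"grip": 0, "xyz": [0, 0, 4], "angular": [0, 0, 0]}
    - {"grip": 0, "xyz": [0, 0, 4], "angular": [0, 0, 0]}

```text
time_s: 4.65
tcp_pos: [0.4834, -0.3587, 0.085]
ee_rot: [[-0.481, -0.877, 0.002], [-0.877, 0.481, -0.004], [0.003, -0.003, -1.0]]
wrist_force: [-5.8, 6.4, 21.0]
gripper_width: 0.004
gripper_force: 10.3
```

The tip stopped at 60.0 mm under 21 N, so the arm is at its limit. Next I'll rise and go to the robot side of the batten.

>>> move_arm:
  series:
    - {"grip": 0, "xyz": [0, 0, -40], "angular": [0, 0, 0]}
    - {"grip": 0, "xyz": [-40, 16, -50], "angular": [0, 0, 0]}
    - {"grip": 0, "xyz": [-85, 32, -50], "angular": [0, 0, 0]}
    - {"grip": 0, "xyz": [-130, 50, -50], "angular": [0, 0, 0]}
    - {"grip": 0, "xyz": [-175, 66, -50], "angular": [0, 0, 0]}
    - {"grip": 0, "xyz": [-210, 83, -50], "angular": [0, 0, 0]}
    - {"grip": 0, "xyz": [-210, 83, -50], "angular": [0, 0, 0]}
    - {"grip": 0, "xyz": [-210, 83, -50], "angular": [0, 0, 0]}

```text
time_s: 5.45
tcp_pos: [0.5119, -0.1336, 0.1304]
ee_rot: [[-0.48, -0.877, 0.001], [-0.877, 0.48, -0.002], [0.001, -0.002, -1.0]]
wrist_force: [-0.3, 0.3, 0.4]
gripper_width: 0.005
gripper_force: 0.0
```

Run:
```python
from h import *
go(-125,100,7)
for k in("scene",):
    c=cap(k);im=c["img"]
    cv2.imwrite("pics/b.png",cv2.resize(im[145:265,220:380][:,:,::-1],(800,600),interpolation=cv2.INTER_CUBIC))
```

```text
shift [ 0.5 -0.4 98.4] from f [-125.6  100.6  130.4]
turn [-0.0022 -0.0012  0.0022] F [-0.3  0.3  0.4] t 5.45
```

View pics/b.png

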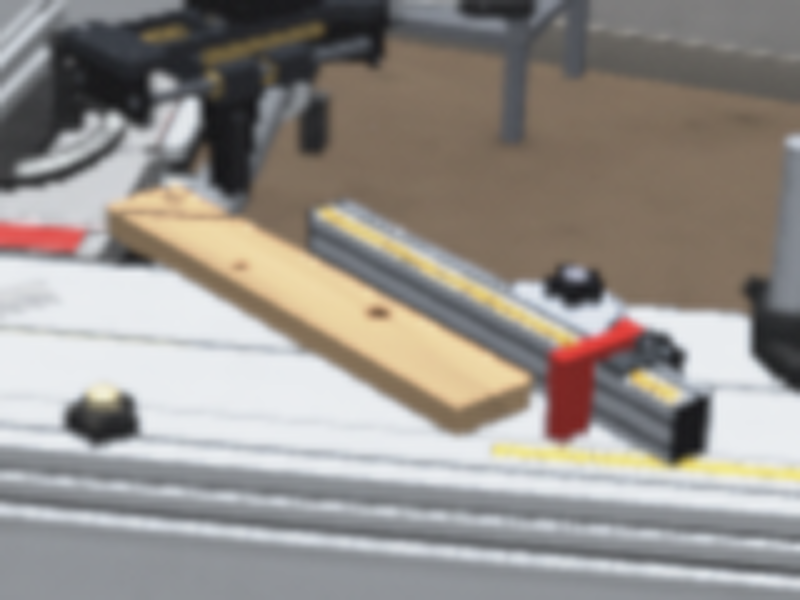

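The red arm is level with its leg vertical at (570,400), and the batten hasn't moved. Next: down beside it, then the push towards the fence.

>>> move_arm:
  series:
    - {"grip": 0, "xyz": [0, 0, 40], "angular": [0, 0, 0]}
    - {"grip": 0, "xyz": [0, 0, 70], "angular": [0, 0, 0]}
    - {"grip": 0, "xyz": [0, 0, 88], "angular": [0, 0, 0]}
    - {"grip": 0, "xyz": [0, 0, 96], "angular": [0, 0, 0]}
    - {"grip": 0, "xyz": [0, 0, 98], "angular": [0, 0, 0]}
    - {"grip": 0, "xyz": [0, 0, 98], "angular": [0, 0, 0]}

```text
time_s: 6.1
tcp_pos: [0.5121, -0.1353, 0.0325]
ee_rot: [[-0.483, -0.876, 0.001], [-0.876, 0.483, -0.002], [0.001, -0.002, -1.0]]
wrist_force: [-0.2, -0.3, -0.1]
gripper_width: 0.009
gripper_force: 0.0
```

>>> move_arm:
  series:
    - {"grip": 0, "xyz": [0, -4, 0], "angular": [0, 0, 0]}
    - {"grip": 0, "xyz": [0, -8, 0], "angular": [0, 0, 0]}
    - {"grip": 0, "xyz": [0, -12, 0], "angular": [0, 0, 0]}
    - {"grip": 0, "xyz": [0, -15, 0], "angular": [0, 0, 0]}
    - {"grip": 0, "xyz": [0, -18, 0], "angular": [0, 0, 0]}
    - {"grip": 0, "xyz": [0, -21, 0], "angular": [0, 0, 0]}
    - {"grip": 0, "xyz": [0, -24, 0], "angular": [0, 0, 0]}
    - {"grip": 0, "xyz": [0, -27, 0], "angular": [0, 0, 0]}
    - {"grip": 0, "xyz": [0, -30, 0], "angular": [0, 0, 0]}

```text
time_s: 7.0
tcp_pos: [0.5369, -0.149, 0.0319]
ee_rot: [[-0.482, -0.876, -0.002], [-0.876, 0.482, -0.002], [0.003, 0.001, -1.0]]
wrist_force: [-2.3, 1.5, 1.2]
gripper_width: 0.004
gripper_force: 1.5
```

>>> move_arm:
  series:
    - {"grip": 0, "xyz": [0, -2, 0], "angular": [0, 0, 0]}
    - {"grip": 0, "xyz": [0, -4, 0], "angular": [0, 0, 0]}
    - {"grip": 0, "xyz": [0, -6, 0], "angular": [0, 0, 0]}
    - {"grip": 0, "xyz": [0, -8, 0], "angular": [0, 0, 0]}
    - {"grip": 0, "xyz": [0, -10, 0], "angular": [0, 0, 0]}
    - {"grip": 0, "xyz": [0, -12, 0], "angular": [0, 0, 0]}
    - {"grip": 0, "xyz": [0, -14, 0], "angular": [0, 0, 0]}
    - {"grip": 0, "xyz": [0, -15, 0], "angular": [0, 0, 0]}
    - {"grip": 0, "xyz": [0, -15, 0], "angular": [0, 0, 0]}

```text
time_s: 7.9
tcp_pos: [0.5492, -0.1553, 0.032]
ee_rot: [[-0.483, -0.876, -0.004], [-0.876, 0.483, -0.001], [0.003, 0.003, -1.0]]
wrist_force: [-5.3, 6.9, 3.3]
gripper_width: 0.005
gripper_force: 3.9
```

```bash
cat >> h.py <<'E'
def batten(save=None):
    c=cap("top");im=c["img"];hsv=cv2.cvtColor(im,cv2.COLOR_RGB2HSV)
    b=cv2.inRange(hsv,(8,70,90),(20,200,255));m=np.zeros_like(b);m[115:215,205:400]=255;b&=m
    b=cv2.morphologyEx(b,cv2.MORPH_OPEN,np.ones((3,3)))
    cs=[q for q in cv2.findContours(b,0,2)[0] if cv2.contourArea(q)>150]
    W=np.array([w2f(onz(c,p[0],.022))[:2] for q in cs for p in q]).astype(np.float32)
    box=cv2.boxPoints(cv2.minAreaRect(W));print("box",box.round(1).tolist())
    for lo,hi in((-90,-60),(-60,40),(-10,60),(170,230)):
        k=W[(W[:,1]>lo)&(W[:,1]<hi)]
        if len(k): print("y",lo,hi,"x",k[:,0].min().round(1),k[:,0].max().round(1))
    if save: cv2.imwrite(save,cv2.resize(im[115:215,200:400][:,:,::-1],(800,400),interpolation=cv2.INTER_CUBIC))
E
python3 -c "
from h import *
go(-100,100,7);batten()"
```

```text
shift [-0.4 17.5  0.1] from f [-82.5  99.6  32. ]
turn [ 0.0032 -0.0025 -0.0005] F [-5.3  6.9  3.3] t 7.9
box [[-76.4000015258789, -69.4000015258789], [-14.0, -69.69999694824219], [-13.399999618530273, 70.30000305175781], [-75.9000015258789, 70.5]]
y -90 -60 x -75.1 -14.2
y -60 40 x -75.9 -13.7
y -10 60 x -75.9 -13.5
```

The batten is flush with the fence (edges at x = -75 and -14, parallel). Next: the free end.

>>> move_arm:
  series:
    - {"grip": 0, "xyz": [0, 12, 0], "angular": [0, 0, 0]}
    - {"grip": 0, "xyz": [0, 20, -10], "angular": [0, 0, 0]}
    - {"grip": 0, "xyz": [0, 20, -50], "angular": [0, 0, 0]}
    - {"grip": 0, "xyz": [-30, 10, -65], "angular": [0, 0, 0]}
    - {"grip": 0, "xyz": [-75, 0, -65], "angular": [0, 0, 0]}
    - {"grip": 0, "xyz": [-120, -15, -65], "angular": [0, 0, 0]}
    - {"grip": 0, "xyz": [-165, -30, -65], "angular": [0, 0, 0]}
    - {"grip": 0, "xyz": [-205, -34, -65], "angular": [0, 0, 0]}
    - {"grip": 0, "xyz": [-222, -37, -65], "angular": [0, 0, 0]}
    - {"grip": 0, "xyz": [-222, -37, -65], "angular": [0, 0, 0]}

```text
time_s: 8.95
tcp_pos: [0.6927, 0.0229, 0.0977]
ee_rot: [[-0.479, -0.878, 0.004], [-0.878, 0.479, -0.002], [-0.0, -0.004, -1.0]]
wrist_force: [-0.8, -1.2, -0.7]
gripper_width: 0.005
gripper_force: 0.0
```

```bash
python3 -c "
from h import *
go(-46,321,10);batten()
c=cap('scene');A=cv2.resize(c['img'][120:240,190:350][:,:,::-1],(800,600),interpolation=cv2.INTER_CUBIC)
cv2.imwrite('pics/e.png',A)"
```

```text
shift [ 3.9  3.6 62.6] from f [-42.6 324.9  97.7]
turn [-0.0043  0.0003  0.0033] F [-0.8 -1.2 -0.7] t 8.95
box [[-76.4000015258789, -69.5999984741211], [-13.5, -69.69999694824219], [-13.0, 289.79998779296875], [-75.9000015258789, 289.8999938964844]]
y -90 -60 x -75.1 -14.2
y -60 40 x -76.1 -13.4
y -10 60 x -76.1 -13.4
y 170 230 x -76.0 -13.4
```

View pics/e.png

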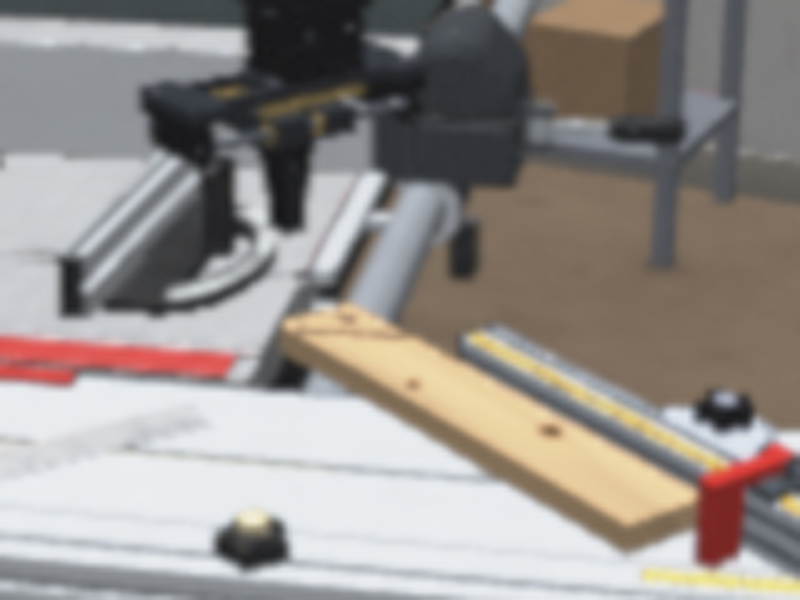

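The batten is flush, the red leg is at (720,515) beyond its -y end, and the fingers are above the gap beyond the free end at (300,330). Next I'll descend and then push along.

>>> move_arm:
  series:
    - {"grip": 0, "xyz": [8, 3, 20], "angular": [-0.004, 0, 0.003]}
    - {"grip": 0, "xyz": [8, 3, 38], "angular": [-0.004, 0, 0.003]}
    - {"grip": 0, "xyz": [8, 3, 50], "angular": [-0.004, 0, 0.003]}
    - {"grip": 0, "xyz": [8, 3, 58], "angular": [-0.004, 0, 0.003]}
    - {"grip": 0, "xyz": [8, 3, 62], "angular": [-0.004, 0, 0.003]}
    - {"grip": 0, "xyz": [8, 3, 62], "angular": [-0.004, 0, 0.003]}

```text
time_s: 9.65
tcp_pos: [0.684, 0.0145, 0.0347]
ee_rot: [[-0.485, -0.875, -0.003], [-0.875, 0.485, -0.0], [0.002, 0.003, -1.0]]
wrist_force: [0.4, 0.4, 1.0]
gripper_width: 0.006
gripper_force: 0.0
```

>>> move_arm:
  series:
    - {"grip": 0, "xyz": [4, 0, 0], "angular": [0, 0, 0]}
    - {"grip": 0, "xyz": [8, 0, 0], "angular": [0, 0, 0]}
    - {"grip": 0, "xyz": [11, 0, 0], "angular": [0, 0, 0]}
    - {"grip": 0, "xyz": [14, 0, 0], "angular": [0, 0, 0]}
    - {"grip": 0, "xyz": [17, 0, 0], "angular": [0, 0, 0]}
    - {"grip": 0, "xyz": [20, 0, 0], "angular": [0, 0, 0]}
    - {"grip": 0, "xyz": [23, 0, 0], "angular": [0, 0, 0]}
    - {"grip": 0, "xyz": [26, 0, 0], "angular": [0, 0, 0]}
    - {"grip": 0, "xyz": [29, 0, 0], "angular": [0, 0, 0]}
    - {"grip": 0, "xyz": [32, 0, 0], "angular": [0, 0, 0]}

```text
time_s: 10.65
tcp_pos: [0.669, -0.0132, 0.0354]
ee_rot: [[-0.484, -0.875, -0.002], [-0.875, 0.484, 0.0], [0.001, 0.001, -1.0]]
wrist_force: [1.3, 3.1, 1.6]
gripper_width: 0.009
gripper_force: 1.7
```

```bash
python3 -c "
from h import *
go(-46,285,10);batten()"
```

```text
shift [-3.1 -0.   0.4] from f [-46.  281.9  35.4]
turn [ 0.0014 -0.0007 -0.0026] F [1.3 3.1 1.6] t 10.65
box [[-76.69999694824219, -87.5], [-14.0, -87.5999984741211], [-13.0, 267.6000061035156], [-75.69999694824219, 267.79998779296875]]
y -90 -60 x -76.1 -14.2
y -60 40 x -76.4 -14.0
y -10 60 x -76.2 -14.0
y 170 230 x -75.9 -13.4
```

>>> move_arm:
  series:
    - {"grip": 0, "xyz": [2, 0, 0], "angular": [0, 0, 0]}
    - {"grip": 0, "xyz": [4, 0, 0], "angular": [0, 0, 0]}
    - {"grip": 0, "xyz": [6, 0, 0], "angular": [0, 0, 0]}
    - {"grip": 0, "xyz": [8, 0, 0], "angular": [0, 0, 0]}
    - {"grip": 0, "xyz": [10, 0, 0], "angular": [0, 0, 0]}
    - {"grip": 0, "xyz": [11, 0, 0], "angular": [0, 0, 0]}
    - {"grip": 0, "xyz": [11, 0, 0], "angular": [0, 0, 0]}

```text
time_s: 11.4
tcp_pos: [0.6634, -0.0227, 0.035]
ee_rot: [[-0.485, -0.875, -0.002], [-0.875, 0.485, 0.0], [0.001, 0.002, -1.0]]
wrist_force: [2.4, 3.5, 2.4]
gripper_width: 0.006
gripper_force: 2.2
```

>>> move_arm:
  series:
    - {"grip": 0, "xyz": [1, 0, 0], "angular": [0, 0, 0]}
    - {"grip": 0, "xyz": [2, 0, 0], "angular": [0, 0, 0]}
    - {"grip": 0, "xyz": [3, 0, 0], "angular": [0, 0, 0]}
    - {"grip": 0, "xyz": [4, 0, 0], "angular": [0, 0, 0]}
    - {"grip": 0, "xyz": [4, 0, 0], "angular": [0, 0, 0]}

```text
time_s: 11.9
tcp_pos: [0.6633, -0.0232, 0.0352]
ee_rot: [[-0.484, -0.875, 0.003], [-0.875, 0.484, 0.003], [-0.004, -0.001, -1.0]]
wrist_force: [5.1, 12.9, 0.7]
gripper_width: 0.003
gripper_force: 6.5
```

```bash
python3 -c "
from h import *
go(-46,270,10);batten()"
```

```text
shift [ 0.3 -0.1  0.2] from f [-46.1 270.3  35.2]
turn [-0.0007  0.0043 -0.0023] F [ 5.1 12.9  0.7] t 11.9
box [[-76.69999694824219, -102.19999694824219], [-13.800000190734863, -102.30000305175781], [-13.100000381469727, 255.5], [-76.0999984741211, 255.60000610351562]]
y -90 -60 x -76.7 -13.9
y -60 40 x -75.9 -13.6
y -10 60 x -75.9 -13.5
y 170 230 x -76.1 -13.4
```

The batten stopped at y ≈ -102 mm with 13 N against the stop, flush and parallel. Next I'll back off, rise and point.

>>> move_arm:
  series:
    - {"grip": 0, "xyz": [-6, 0, 0], "angular": [0, 0, 0]}
    - {"grip": 0, "xyz": [-15, 0, 0], "angular": [0, 0, 0]}
    - {"grip": 0, "xyz": [-15, 0, 0], "angular": [0, 0, 0]}
    - {"grip": 0, "xyz": [-15, 0, -30], "angular": [0, 0, 0]}
    - {"grip": 0, "xyz": [-15, 0, -60], "angular": [0, 0, 0]}
    - {"grip": 0, "xyz": [10, 0, -65], "angular": [0, 0, 0]}
    - {"grip": 0, "xyz": [40, 0, -60], "angular": [0, 0, 0]}
    - {"grip": 0, "xyz": [54, 0, -45], "angular": [0, 0, 0]}
    - {"grip": 0, "xyz": [54, 0, -34], "angular": [0, 0, 0]}
    - {"grip": 0, "xyz": [54, 0, -34], "angular": [0, 0, 0]}

```text
time_s: 12.95
tcp_pos: [0.633, -0.0746, 0.0665]
ee_rot: [[-0.486, -0.874, -0.009], [-0.874, 0.486, -0.001], [0.005, 0.007, -1.0]]
wrist_force: [-0.1, 0.4, 0.3]
gripper_width: 0.003
gripper_force: 0.0
```

```bash
python3 -c "
from h import *
go(-45,214,42);batten('pics/f.png')
c=cap('scene');A=cv2.resize(c['img'][140:240,200:375][:,:,::-1],(700,400),interpolation=cv2.INTER_CUBIC)
B=cv2.resize(cv2.imread('pics/f.png'),(400,200));cv2.imwrite('pics/g.png',np.vstack([A,np.pad(B,((0,0),(0,300),(0,0)))]))"
```

```text
shift [-3.3 -2.9 -0.6] from f [-48.  210.7  66.5]
turn [ 0.0074 -0.0048 -0.0047] F [-0.1  0.4  0.3] t 12.95
box [[-76.80000305175781, -100.9000015258789], [-14.199999809265137, -101.19999694824219], [-12.899999618530273, 197.89999389648438], [-75.5, 198.10000610351562]]
y -90 -60 x -76.7 -14.1
y -60 40 x -75.9 -13.8
y -10 60 x -75.9 -13.6
y 170 230 x -75.6 -13.4
```

View pics/g.png

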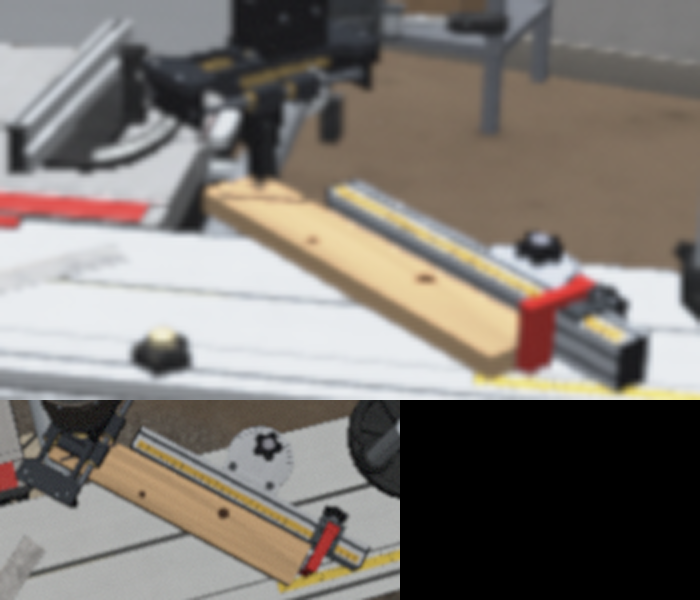

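The batten's end is against the red leg at (525,345), the batten is flush, and the fingertips hover above the crayon line at (262,183). The offset from the line is within 5 mm, so I'll hold here for over two seconds.

>>> move_arm:
  series:
    - {"grip": 0, "xyz": [0, 0, 0], "angular": [0, 0, 0]}
    - {"grip": 0, "xyz": [0, 0, 0], "angular": [0, 0, 0]}
    - {"grip": 0, "xyz": [0, 0, 0], "angular": [0, 0, 0]}
    - {"grip": 0, "xyz": [0, 0, 0], "angular": [0, 0, 0]}
    - {"grip": 0, "xyz": [0, 0, 0], "angular": [0, 0, 0]}
    - {"grip": 0, "xyz": [0, 0, 0], "angular": [0, 0, 0]}
    - {"grip": 0, "xyz": [0, 0, 0], "angular": [0, 0, 0]}
    - {"grip": 0, "xyz": [0, 0, 0], "angular": [0, 0, 0]}
    - {"grip": 0, "xyz": [0, 0, 0], "angular": [0, 0, 0]}
    - {"grip": 0, "xyz": [0, 0, 0], "angular": [0, 0, 0]}

```text
time_s: 14.05
tcp_pos: [0.6352, -0.0736, 0.069]
ee_rot: [[-0.485, -0.875, -0.003], [-0.875, 0.485, -0.0], [0.002, 0.002, -1.0]]
wrist_force: [-0.8, -0.6, 0.4]
gripper_width: 0.006
gripper_force: 0.0
```

>>> move_arm:
  series:
    - {"grip": 0, "xyz": [0, 0, 0], "angular": [0, 0, 0]}
    - {"grip": 0, "xyz": [0, 0, 0], "angular": [0, 0, 0]}
    - {"grip": 0, "xyz": [0, 0, 0], "angular": [0, 0, 0]}
    - {"grip": 0, "xyz": [0, 0, 0], "angular": [0, 0, 0]}
    - {"grip": 0, "xyz": [0, 0, 0], "angular": [0, 0, 0]}
    - {"grip": 0, "xyz": [0, 0, 0], "angular": [0, 0, 0]}
    - {"grip": 0, "xyz": [0, 0, 0], "angular": [0, 0, 0]}
    - {"grip": 0, "xyz": [0, 0, 0], "angular": [0, 0, 0]}
    - {"grip": 0, "xyz": [0, 0, 0], "angular": [0, 0, 0]}
    - {"grip": 0, "xyz": [0, 0, 0], "angular": [0, 0, 0]}

```text
time_s: 15.05
tcp_pos: [0.6352, -0.0735, 0.069]
ee_rot: [[-0.485, -0.875, -0.003], [-0.875, 0.485, -0.0], [0.002, 0.003, -1.0]]
wrist_force: [0.5, 0.2, 0.7]
gripper_width: 0.005
gripper_force: 0.0
```

>>> move_arm:
  series:
    - {"grip": 0, "xyz": [0, 0, 0], "angular": [0, 0, 0]}
    - {"grip": 0, "xyz": [0, 0, 0], "angular": [0, 0, 0]}
    - {"grip": 0, "xyz": [0, 0, 0], "angular": [0, 0, 0]}
    - {"grip": 0, "xyz": [0, 0, 0], "angular": [0, 0, 0]}
    - {"grip": 0, "xyz": [0, 0, 0], "angular": [0, 0, 0]}
    - {"grip": 0, "xyz": [0, 0, 0], "angular": [0, 0, 0]}
    - {"grip": 0, "xyz": [0, 0, 0], "angular": [0, 0, 0]}
    - {"grip": 0, "xyz": [0, 0, 0], "angular": [0, 0, 0]}

```text
time_s: 15.85
tcp_pos: [0.6352, -0.0735, 0.069]
ee_rot: [[-0.485, -0.875, -0.003], [-0.875, 0.485, -0.0], [0.002, 0.003, -1.0]]
wrist_force: [-0.4, 0.0, 0.4]
gripper_width: 0.003
gripper_force: 0.0
```

```bash
python3 -c "
from h import *
go(-45,214,42);print(r.finish_job())"
```

```text
shift [-1.3 -1.5  2. ] from f [-46.5 212.7  69. ]
turn [ 0.0026 -0.0016 -0.0029] F [-0.4  0.   0.4] t 15.85
the job is handed in; nothing more can be done
None
```

I handed the job in at 15.85 s (no verdict came back): by my measurements the stop arm is fully down, the batten is flush against the fence and stop, and the fingertips were held about 2 cm above the crayon line for 2.8 s; the first press on the arm slipped off and had to be repeated.

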